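# Load a section slide into the spring-arm holder of a measuring stage

### The job

Load the slide that carries the rectangular potted block into the slide holder on the measuring stage: with the end of the slide draw back the curved spring arm, set the slide down flat and gently against the long fixed edge, then ease it back against the end stop without letting the arm snap, and let go so that the arm holds it there. Do not force the slide or the arm, and leave everything else on the bench as it is.

Things in the scene. Friction and masses are not known exactly. Their poses are not given: they have to be found in the camera images.
- stage: Manual XY measuring stage, fixed to the bench: white base, black top plate 140 (x) x 170 (y) mm, its flat top 50 mm above the bench; micrometer heads stick out of its -x and +y sides below the top. Origin: centre of its underside; its x points from its open front to its back. On the top lies the slide holder: a flat aluminium L 4 mm high, square to the stage, with a curved steel spring arm.
- fence (a point): Nominal place of the L's long fixed edge (fence), at top-plate height, stage x +25, y 0 mm; axes as the stage. The edge faces -x, runs from y -34 to +50 mm; bar 12 mm deep. The whole holder (fence, end stop, arm) rides on a fore-and-aft carriage left up to 10 mm either way along x: this is NOT measured, so find the fence by touch or sight. The carriage stays put under the loads of this job.
- end_stop (a point): On the L's end stop, at top-plate height, stage x 0, y +38 mm; axes as the stage. Its face looks to -y; it is 12 mm wide (y) and reaches 44 mm forward of the fence; like the fence it may lie up to 10 mm off along x, but not along y.
- seat (a point): Centre of the underside of a properly loaded slide (nominal; up to 10 mm off along x with the carriage), on the top plate at stage x 0, y 0, z 50 mm; axes as the stage. The slide lies flat with its 76 mm sides along y, one against the fence, and one end against the end stop. Slid along lightly pressed down, it rubs on plate and nose with up to 7 N.
- clip (a joint): Spring arm, rad. Its round upright nose, 10 mm across, 1 to 13 mm above the top plate, is 47 mm from its pin (stage x +36, y -50 mm, nominal). 0: free, nose face at y -29, x -9 mm, in the slide's way; grows as the nose is drawn to -y; 0.20: on a loaded slide's end (y -38 mm); 0.46: hard limit (y -51 mm). Its spring always pushes back (nose: 2 N free, 4.4 N loaded, 7.5 N at the limit); nothing keeps it open.
- slide: The slide to load: aluminium plate 50 (x) x 76 (y) x 6 mm with a RECTANGULAR grey potted block 22 (x) x 36 (y) x 24 mm on its centre; about 85 g, 30 mm high in all. Origin: centre of its underside; z up. It may go in either way round. Grip it across the block's 22 mm with the fingertips above the plate, so that they clear the holder.
- slide_mid (a point): Centre of the slide to load, half-way up (15 mm above its underside, inside the potted block); axes as slide.
- round_slide: A second slide with the same plate but a ROUND potted puck 29 mm across and 18 mm high. To be left where it is. Origin: centre of its underside.
- part_a: Bystander: a small cylindrical component standing upright, 18 mm across, 34 mm high, origin at the centre of its underside.
- part_b: Bystander: another such component.
- caliper: Bystander: digital caliper lying flat, 215 mm long along its x, jaws 42 mm to its -y near the -x end, 12 mm high; origin under the beam.
- solvent_bottle: Bystander: white dispenser bottle, 62 mm across, 150 mm high, origin at the centre of its underside.
- tweezers: Bystander: steel tweezers lying flat, 125 mm long, 6 mm high.
- loupe: Bystander: black eye loupe, 38 mm across, 30 mm high.
Not all that is in view belongs to the job. What is shaped like the slide but blue, pink or purple is not meant.

How it is judged:
On the way:
1. the slide pushes the spring arm back to beyond where it stands on a loaded slide (value of joint clip above 0.2158 rad and contact force between slide and clip above 0.5 N), for 0.2 s.
At the end, for the whole second after the job is handed in: The slide with the rectangular block lies flat on the stage's top face (within 2 mm of height and 0.04 rad), its long side within 2 mm of the fence and its end within 2 mm of the end stop (0.04 rad in line), upright, at rest and released, with the spring arm's nose pressing on its other end (((x of holder_c0 in the frame of slide between 0.029 and 0.033 m and y of holder_c1 in the frame of slide between 0.042 and 0.046 m) or (x of holder_c0 in the frame of slide between -0.033 and -0.029 m and y of holder_c1 in the frame of slide between -0.046 and -0.042 m)) and angle between the x axis of slide and the x axis of stage, either way round below 0.04 rad and angle between slide's own z axis and vertical below 0.04 rad and z of slide_mid in the frame of stage between 0.0625 and 0.067 m and value of joint clip between 0.15 and 0.25 rad and contact force between slide and clip above 0.5 N and linear speed of slide below 0.01 m/s); the robot touches nothing.
It fails at once if the slide is pressed on the fence or the end stop with more than 18 N (contact force between slide and holder_c0 above 18 N or contact force between slide and holder_c1 above 18 N).
It fails at once if the spring arm is forced: more than 18 N between it and the slide, or between it and the robot (contact force between slide and clip above 18 N or contact force between clip and the arm above 18 N or contact force between clip and the fingers above 18 N).
It fails at once if the spring arm snaps: it flies back faster than 1 rad/s (about 47 mm/s at its nose) while still more than 1.5 mm short of a loaded slide's end (value of joint clip above 0.2258 rad and velocity of joint clip below -1 rad/s).
It fails at once if a bystander is moved by more than 15 mm (distance of any of round_slide, part_a, part_b, caliper, solvent_bottle, tweezers, loupe from where it was at the start of the episode above 0.015 m).
It also fails if it takes over 64 s, if anything falls off the work surface, if the arm or the gripper's body presses on something with over 40 N, if the wrist force passes 120 N, or if a joint passes its speed limit or range.

### The arm

A 6-joint arm with a two-finger parallel gripper is mounted at the origin on the work surface. World frame = base frame: x ahead of the robot, y to its left, z up, the work surface at z = 0. Lengths are in m, angles in rad, forces in N, time in s.
With the tool pointing down it reaches from about 0.35 to 0.8 m from the base axis. Payload 7.3 kg.
Tool frame: the origin (TCP) lies at the very end of the fingers, on their centre line; the grasp point (between the pads) lies 19 mm behind it; z points along the fingers, y is the direction in which the jaws open and shut (so a half turn about z gives the same grasp; the last joint's range is limited). The gripper opens to 85 mm and grips with 20 to 120 N. Pads are 22 mm wide; open, the fingers measure 114 mm over their backs; the gripper's body (76 mm by 85 mm) begins 54 mm behind the grasp point. The pads swing forward as they close: fully open they stand 13 mm farther back than shut.
Start: joints at [1.145, 0.342, 1.524, -0, 1.275, -0.146], TCP at [0.145, 0.505, 0.231] pointing down, gripper open.
Joint ranges: [-2.53, 2.53], [-0.77, 2.02], [0.04, 2.7], [-1, 4.14], [0.28, 2.66], [-3.11, 3.11]. Speed limits (rad/s): [2.57, 2.57, 3.14, 3.14, 3.14, 3.14].

### API

Orientations are given as a unit quaternion [x, y, z, w].
In Python, from bench import r gives the robot as it stands.
- The arm moves only by the shell command python3 -m pendant 'ROWS' [OPENING] [FORCE]. ROWS is JSON, a list of rows, each an object with "slide": the shift along the tool's x, y, z in mm, a list of three; "delta_rot": the turn, a rotation vector about the tool's x, y, z in degrees, a list of three. A call has 1 to 5 rows; each row is the pose to reach, as a shift and turn from the pose commanded when the call began, along the tool's axes at that moment; what a row does not reach only later rows make up. A row lasts 1/8 s, in which the tool goes at most 62.5 mm and 10.7 degrees, less where a joint would pass 70% of its speed; a pose out of reach is approached as far as the arm can. A call with a gripper value outside its range is refused whole. OPENING is the finger opening in mm, from 0 to 85.4, set as the call begins (- or left out, the last holds). The fingers move at their own pace and stop on an object; FORCE is the grip in N (left out, the last holds). Time passes only in rows, so rows that repeat a pose let the fingers close. It gives the time, the measured TCP pose, the force and the opening at its end, in the units of the state.
- r.read_state(): the state, without advancing time (a new reading comes with each control period).
- r.get_image(name): name is "scene" or "top" or "wrist"; returns the picture (480x640x3 uint8, blue, green, red); there is no depth.
- r.calibration(name): a dict with "camera_matrix" (3x3 intrinsics, pixels), "R" (3x3) and "t" (3): a world point X has camera coordinates R X + t. Camera axes: x right, y down, z forward; pixel columns grow to the right and rows downward; lengths in m; the calibration is good to about 2 mm. A picture is of the moment at which its call begins: read the wrist's pose just before it. calibration takes no time and is no camera call; for the wrist camera it gives the pose at the moment of the call.
- r.close_job(): hands the job in, once; it reports no verdict.
The state is a dict: "time_s": time; "qpos": joint angles; "joint_vel": joint speeds; "joint_torque": joint torques, N m; "tool_pos": TCP position; "tcp_rot": TCP orientation; "ft_force": force on the tool from outside, world axes, zero at the start; "ft_torque": the same for the moment, N m; "gripper_width": finger opening in m.
Only numpy, scipy, OpenCV 4.12 (cv2) and the standard library are available. Lean on these libraries where they do the work, as an engineer would, in place of code of your own. Each camera call takes 0.05 s, during which the arm holds its last target. There are 200 camera calls.

## Working session

There is one attempt and no reset: what is moved stays moved. The work goes in short steps, Python scripts to look and compute and a shell command to move; the robot and the scene stay as the last step left them, time stands still between calls to the robot, and variables do not carry over. Pictures are saved under pics/ and viewed, about 8 in all and at most 12, crops included, and the job is handed in when it is done.

```bash
ls; mkdir -p pics; python3 - <<'E'
from bench import r
import cv2,numpy as np
s=r.read_state();print({k:np.round(v,3) for k,v in s.items()})
for n in("top","scene"):
    c=r.calibration(n);print(n,np.round(c["camera_matrix"],1).tolist(),np.round(c["R"],4).tolist(),np.round(c["t"],4).tolist())
    cv2.imwrite(f"pics/{n}1.png",r.get_image(n))
E
```

```text
pics
{'time_s': np.float64(0.0), 'qpos': array([ 1.145,  0.343,  1.525, -0.   ,  1.275, -0.146]), 'joint_vel': array([ 0.001, -0.001,  0.001, -0.   ,  0.001,  0.001]), 'joint_torque': array([-0.0000e+00, -4.3367e+01, -2.4601e+01, -0.0000e+00,  8.0000e-03,
       -0.0000e+00]), 'tool_pos': array([0.145, 0.504, 0.231]), 'tcp_rot': array([ 0.139,  0.99 , -0.001, -0.   ]), 'ft_force': array([ 0.312, -0.44 ,  0.106]), 'ft_torque': array([-0.004,  0.015,  0.049]), 'gripper_width': np.float64(0.085)}
top [[544.5, 0.0, 325.2], [0.0, 544.5, 239.7], [0.0, 0.0, 1.0]] [[0.0074, -1.0, 0.0013], [-0.9787, -0.0075, -0.2053], [0.2053, 0.0002, -0.9787]] [0.0269, 0.5026, 1.3462]
scene [[470.4, 0.0, 325.2], [0.0, 470.4, 236.3], [0.0, 0.0, 1.0]] [[-0.7032, 0.7108, 0.0169], [0.3739, 0.39, -0.8415], [-0.6047, -0.5854, -0.54]] [0.3202, -0.1252, 1.2994]
```

View pics/top1.png

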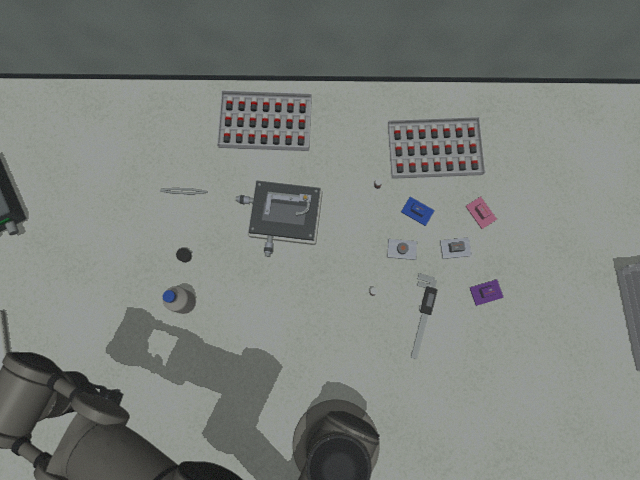

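View pics/scene1.png

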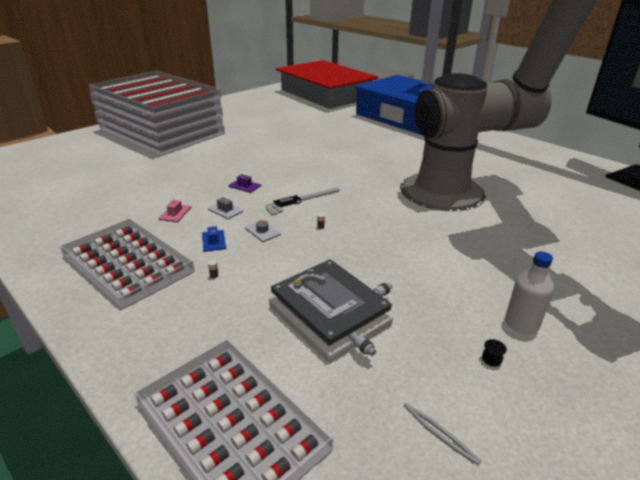

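The top view shows the rectangular-block slide at about (455,247), the round one at (402,249), and the stage at (285,212) with its arm on the right (-y) side and end stop on the left (+y). Next I'll measure the slide and the stage.

```bash
cat > h.py <<'E'
from bench import r
import cv2,numpy as np
from scipy.spatial.transform import Rotation as Ro
def ray(c,px,z):
    K,R,t=[np.array(c[k]) for k in("camera_matrix","R","t")]
    px=np.atleast_2d(px).astype(float)
    d=(R.T@np.linalg.inv(K)@np.c_[px,np.ones(len(px))].T).T; o=-R.T@t
    return o+d*((z-o[2])/d[:,2])[:,None]
def proj(c,X):
    K,R,t=[np.array(c[k]) for k in("camera_matrix","R","t")]
    p=(K@(R@np.atleast_2d(X).T+t[:,None])).T; return p[:,:2]/p[:,2:]
def rect(c,mask,z,near):
    cs,_=cv2.findContours(mask.astype(np.uint8),cv2.RETR_EXTERNAL,cv2.CHAIN_APPROX_NONE)
    cs=[k for k in cs if cv2.contourArea(k)>60]
    k=min(cs,key=lambda k:-cv2.pointPolygonTest(k,tuple(map(float,near)),True))
    p=ray(c,cv2.convexHull(k)[:,0],z)[:,:2]
    return cv2.minAreaRect((p*1000).astype(np.float32))
def st():
    s=r.read_state();R=Ro.from_quat(s["tcp_rot"]);return s,R
E
python3 - <<'E'
from h import *
im=cv2.imread("pics/top1.png");c=r.calibration("top")
hsv=cv2.cvtColor(im,cv2.COLOR_BGR2HSV)
for p in[(470,255),(440,240),(455,246),(500,340),(465,240)]:print(p,im[p[1],p[0]],hsv[p[1],p[0]])
g=im.max(2)
print("stage",rect(c,g<75,.05,(285,228)))
b=im.astype(int); bl=(b[...,0]-b[...,2])
m=(bl>6); m[:230]=0;m[265:]=0;m[:,:430]=0;m[:,480:]=0
print(m.sum(),rect(c,m,.006,(445,252)))
cv2.imwrite("pics/t2.png",np.hstack([cv2.resize(im[170:260,230:340],None,fx=4,fy=4,interpolation=2),cv2.resize(im[200:290,425:510],None,fx=4,fy=4,interpolation=2)]))
E
```

```text
(470, 255) [151 148 145] [105  10 151]
(440, 240) [114 115 113] [ 75   4 115]
(455, 246) [106 108 105] [ 70   7 108]
(500, 340) [142 149 146] [ 43  12 149]
(465, 240) [150 142 138] [110  20 150]
stage ((580.5590209960938, 137.8893280029297), (167.3128662109375, 140.43777465820312), 83.5171127319336)
400 ((493.181884765625, -313.9561462402344), (50.03525924682617, 75.84832000732422), 6.88372802734375)
```

View pics/t2.png

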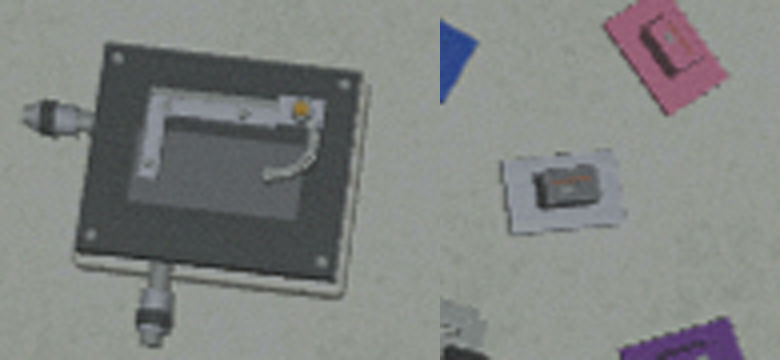

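The crop shows the slide at about 7° yaw. In the same crop the fence runs along the far (+x) side, the end stop on the +y side, and the arm's nose points towards the front. The measured sizes match (slide 50x76, stage 140x167).

```bash
cat >> h.py <<'E'
SX=580.6;SY=137.9;SYAW=-6.5
def go(x,y,z,yaw):
    "print tool shift (mm) and rotvec (deg) to world TCP (mm), tool y axis at yaw deg, pointing down"
    s,R=st();a=np.radians(yaw);Y=np.array([np.cos(a),np.sin(a),0]);Z=np.array([0,0,-1.]);X=np.cross(Y,Z)
    d=R.inv().apply(np.array([x,y,z])-1000*s["tool_pos"])
    w=(R.inv()*Ro.from_matrix(np.c_[X,Y,Z])).as_rotvec(degrees=True)
    print("t",round(s["time_s"],2),"shift",np.round(d,1),"rot",np.round(w,2))
def stage(x,y):
    a=np.radians(SYAW);return SX+x*np.cos(a)-y*np.sin(a),SY+x*np.sin(a)+y*np.cos(a)
E
python3 -c "
from h import *
go(430,150,231,74);go(493,-314,200,6.9)"
```

```text
t 0.1 shift [-371.9 -261.7   -0. ] rot [-0.08 -0.01 -0.03]
t 0.1 shift [-560.6 -690.2   31.5] rot [-8.000e-02  4.000e-02  6.707e+01]
```

```bash
python3 -m pendant '[{"slide":[-50,-35,0],"delta_rot":[0,0,8]},{"slide":[-100,-70,0],"delta_rot":[0,0,16]},{"slide":[-150,-105,0],"delta_rot":[0,0,24]},{"slide":[-200,-140,0],"delta_rot":[0,0,32]},{"slide":[-250,-175,0],"delta_rot":[0,0,40]}]' && python3 -c "
from h import *
go(450,60,215,6.9);go(493,-314,190,6.9)"
```

```text
time_s: 0.72
tool_pos: [0.3377, 0.2657, 0.2312]
tcp_rot: [0.472, 0.882, 0.0, -0.0]
ft_force: [0.9, 1.2, -0.2]
gripper_width: 0.0853
t 0.72 shift [-233.4  -20.8   16.2] rot [ 0.000e+00 -1.000e-02  2.682e+01]
t 0.72 shift [-568.4 -192.7   41.1] rot [ 0.000e+00 -1.000e-02  2.682e+01]
```

```bash
python3 -m pendant '[{"slide":[-58,-10,4],"delta_rot":[0,0,7]},{"slide":[-116,-22,8],"delta_rot":[0,0,14]},{"slide":[-174,-36,12],"delta_rot":[0,0,21]},{"slide":[-232,-52,16],"delta_rot":[0,0,26.8]},{"slide":[-288,-70,20],"delta_rot":[0,0,26.8]}]' && python3 -c "
from h import *
go(493,-314,180,6.9)"
```

```text
time_s: 1.35
tool_pos: [0.44, -0.0126, 0.211]
tcp_rot: [0.662, 0.749, 0.0, -0.0]
ft_force: [1.4, 1.0, 0.4]
gripper_width: 0.0855
t 1.35 shift [-305.7   15.4   31. ] rot [ 0.   -0.01  0.19]
```

```bash
python3 -m pendant '[{"slide":[-60,3,6],"delta_rot":[0,0,0]},{"slide":[-120,6,12],"delta_rot":[0,0,0]},{"slide":[-180,9,18],"delta_rot":[0,0,0]},{"slide":[-240,12,25],"delta_rot":[0,0,0]},{"slide":[-298,15,31],"delta_rot":[0,0,0]}]' 60 && python3 -m pendant '[{"slide":[0,0,0],"delta_rot":[0,0,0]},{"slide":[0,0,0],"delta_rot":[0,0,0]}]'&& python3 - <<'E'
from h import *
go(493,-314,180,6.9)
c=r.calibration("wrist");im=r.get_image("wrist");cv2.imwrite("pics/w1.png",im)
print(proj(c,[[.493,-.314,.03],[.493,-.314,.006]]))
E
```

```text
time_s: 1.98
tool_pos: [0.4917, -0.3063, 0.1796]
tcp_rot: [0.662, 0.75, 0.0, -0.0]
ft_force: [0.6, -0.4, 0.5]
gripper_width: 0.06
time_s: 2.22
tool_pos: [0.4914, -0.304, 0.1796]
tcp_rot: [0.662, 0.75, 0.0, -0.001]
ft_force: [-0.4, 0.5, -0.6]
gripper_width: 0.06
t 2.23 shift [-10.1   0.3  -0.4] rot [-0.06 -0.09  0.24]
[[316.88412032 237.75400219]
 [316.91351055 230.1907091 ]]
```

View pics/w1.png

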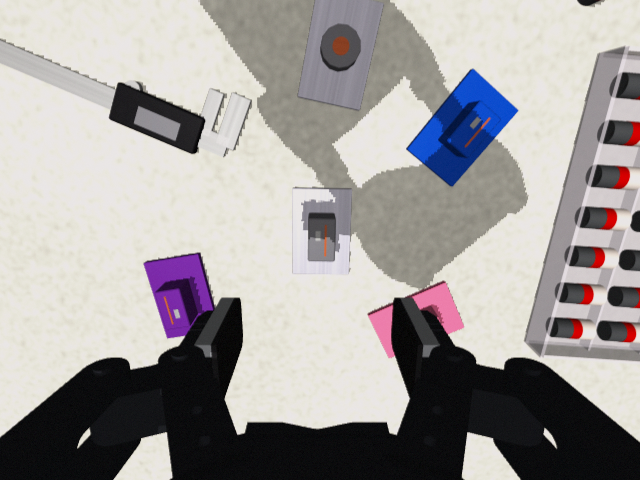

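The wrist view shows the slide plate with corners at about (292,188), (351,188), (350,274) and (292,275), nearly square to the tool. I'll measure it properly.

```bash
python3 - <<'E'
from h import *
im=cv2.imread("pics/w1.png");c=r.calibration("wrist")
b=im.astype(int);m=((b[...,0]-b[...,2])>3)
m[:180]=0;m[282:]=0;m[:,:284]=0;m[:,356:]=0
q=rect(c,m,.006,(300,200));print(q)
print(ray(c,[[292,188],[351,188],[350,274],[292,275]],.006)*1000)
g=im.max(2)
m=(g<150);m[:236]=0;m[268:]=0;m[:,:296]=0;m[:,345:]=0
print("block top",rect(c,m,.03,(322,245)))
E
```

```text
((497.1860656738281, -315.0900573730469), (48.95107650756836, 75.24938201904297), 6.5678558349609375)
[[ 468.17979734 -280.2729387     6.        ]
 [ 516.88695571 -274.10091305    6.        ]
 [ 527.54694262 -349.83556952    6.        ]
 [ 476.49242245 -357.28032937    6.        ]]
block top ((499.6327819824219, -321.56463623046875), (25.007793426513672, 20.23455047607422), 7.231845378875732)
```

```bash
python3 -c "
from h import *
go(497,-315,60,6.7);go(497,-315,9,6.7)"
```

```text
t 2.27 shift [-12.3   4.  120. ] rot [-0.03 -0.06  0.5 ]
t 2.27 shift [-12.3   4.  171. ] rot [-0.03 -0.06  0.5 ]
```

```bash
python3 -m pendant '[{"slide":[-12,4,50],"delta_rot":[0,0,0.3]},{"slide":[-12,4,100],"delta_rot":[0,0,0.3]},{"slide":[-12,4,130],"delta_rot":[0,0,0.3]},{"slide":[-12,4,130],"delta_rot":[0,0,0.3]}]' 45 && python3 - <<'E'
from h import *
go(497,-315,9,6.7)
E
```

```text
time_s: 2.78
tool_pos: [0.4963, -0.3134, 0.0486]
tcp_rot: [0.663, 0.749, 0.0, -0.003]
ft_force: [0.8, 0.6, 0.8]
gripper_width: 0.0454
t 2.77 shift [-1.8  0.6 39.6] rot [-0.19 -0.22  0.27]
```

```bash
python3 -m pendant '[{"slide":[-2,0.5,16],"delta_rot":[0,0,0]},{"slide":[-2,0.5,30],"delta_rot":[0,0,0]},{"slide":[-2,0.5,39.5],"delta_rot":[0,0,0]},{"slide":[-2,0.5,39.5],"delta_rot":[0,0,0]},{"slide":[-2,0.5,39.5],"delta_rot":[0,0,0]}]' && python3 -m pendant '[{"slide":[0,0,0],"delta_rot":[0,0,0]},{"slide":[0,0,0],"delta_rot":[0,0,0]},{"slide":[0,0,0],"delta_rot":[0,0,0]},{"slide":[0,0,0],"delta_rot":[0,0,0]}]' 10 40 && python3 - <<'E'
from h import *
go(497,-315,9,6.7)
E
```

```text
time_s: 3.4
tool_pos: [0.4983, -0.3179, 0.0111]
tcp_rot: [0.664, 0.748, 0.0, 0.0]
ft_force: [0.4, -0.0, -0.1]
gripper_width: 0.0448
time_s: 3.9
tool_pos: [0.4984, -0.318, 0.0114]
tcp_rot: [0.663, 0.748, 0.0, 0.001]
ft_force: [0.1, -0.0, 5.6]
gripper_width: 0.0213
t 3.9 shift [ 3.2 -1.1  2.4] rot [0.05 0.05 0.17]
```

```bash
python3 -m pendant '[{"slide":[0,0,-15],"delta_rot":[0,0,0]},{"slide":[0,0,-50],"delta_rot":[0,0,0]},{"slide":[0,0,-90],"delta_rot":[0,0,0]},{"slide":[0,0,-120],"delta_rot":[0,0,0]},{"slide":[0,0,-120],"delta_rot":[0,0,0]}]' && python3 - <<'E'
from h import *
s,R=st();print(s["gripper_width"],s["tool_pos"])
c=r.calibration("wrist");im=r.get_image("wrist");cv2.imwrite("pics/w2.png",im[240:,120:520])
print(np.round((R.inv().apply(ray(c,[[320,300]],.13)-s["tool_pos"]))*1000,1))
go(*stage(0,-8),115,-6.5)
E
```

```text
time_s: 4.53
tool_pos: [0.4991, -0.3185, 0.1337]
tcp_rot: [0.663, 0.748, 0.0, 0.003]
ft_force: [-0.2, -0.7, -2.4]
gripper_width: 0.0212
0.021180277168990243 [ 0.49911071 -0.31854768  0.13366132]
[[3.7 1.8 3.7]]
t 4.58 shift [434.8 134.4  16.3] rot [ 0.08  0.06 13.37]
```

View pics/w2.png

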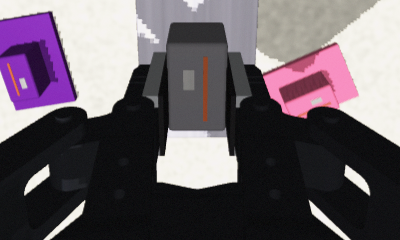

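The view shows the block square between the pads: its top face spans crop rows 47 to 130, and the plate sticks out behind. I'll work out the offset in hand.

```bash
python3 - <<'E'
from h import *
s,R=st();c=r.calibration("wrist")
p=[[289,287],[347,287],[346,370],[289,370],[288,264],[342,263]]
for z in(.1523,.149):print(z,np.round(R.inv().apply(ray(c,p,z)-s["tool_pos"])*1000,1).tolist())
E
```

```text
0.1523 [[20.0, -9.2, -20.7], [20.0, 10.9, -20.7], [-13.3, 11.3, -20.6], [-13.3, -9.9, -20.7], [28.5, -9.3, -20.7], [28.9, 9.0, -20.7]]
0.149 [[18.6, -9.4, -17.4], [18.6, 11.2, -17.4], [-15.6, 11.6, -17.3], [-15.6, -10.1, -17.4], [27.3, -9.6, -17.4], [27.7, 9.3, -17.4]]
```

```bash
python3 - <<'E'
from h import *
c=r.calibration("top");a=np.radians(SYAW);Rm=np.array([[np.cos(a),np.sin(a)],[-np.sin(a),np.cos(a)]])
def s2(p,z):print(np.round((Rm@(ray(c,p,z)[:,:2]*1000-[SX,SY]).T).T,1).tolist())
o=lambda x,y:[230+(x-1.5)/4,170+(y-1.5)/4]
s2([o(175,119),o(275,126)],.054)   # fence edge
s2([o(163,140),o(158,170)],.054)   # end-stop face
s2([o(150,88),o(275,98)],.054)   # fence back edge
s2([o(265,176)],.063)
go(*stage(-5,11),115,-6.5)
E
```

```text
[[24.2, 31.5], [27.4, -33.7]]
[[9.2, 37.3], [-11.1, 37.7]]
[[43.1, 50.7], [46.2, -31.2]]
[[-8.9, -32.4]]
t 4.58 shift [454.5 134.   16.3] rot [ 0.08  0.06 13.37]
```

```bash
python3 -m pendant '[{"slide":[60,10,-15],"delta_rot":[0,0,3]},{"slide":[120,30,-30],"delta_rot":[0,0,6]},{"slide":[180,55,-45],"delta_rot":[0,0,9]},{"slide":[240,82,-60],"delta_rot":[0,0,12]},{"slide":[290,110,-75],"delta_rot":[0,0,13.3]}]' - 80 && python3 -m pendant '[{"slide":[30,12,-10],"delta_rot":[0,0,0]},{"slide":[30,12,-10],"delta_rot":[0,0,0]},{"slide":[30,12,-10],"delta_rot":[0,0,0]}]' && python3 - <<'E'
from h import *
go(*stage(0,-90),200,-6.5)
s=r.read_state()
c=r.calibration("wrist");im=r.get_image("wrist");cv2.imwrite("pics/w3.png",im)
np.savez("w3.npz",**{k:np.array(v) for k,v in c.items()})
print(s["tool_pos"],proj(c,[[*np.array(stage(0,0))/1000,.05]]))
E
```

```text
time_s: 5.2
tool_pos: [0.5688, -0.0222, 0.2023]
tcp_rot: [0.746, 0.666, -0.001, -0.001]
ft_force: [-0.1, -0.6, -0.7]
gripper_width: 0.0199
time_s: 5.58
tool_pos: [0.5838, 0.0038, 0.212]
tcp_rot: [0.746, 0.666, -0.001, -0.001]
ft_force: [-1.0, 0.1, -0.4]
gripper_width: 0.02
t 5.58 shift [ 42.9 -18.3  12. ] rot [-0.19  0.02  0.07]
[0.58384887 0.00378191 0.21195382] [[291.68573252  42.00276707]]
```

View pics/w3.png

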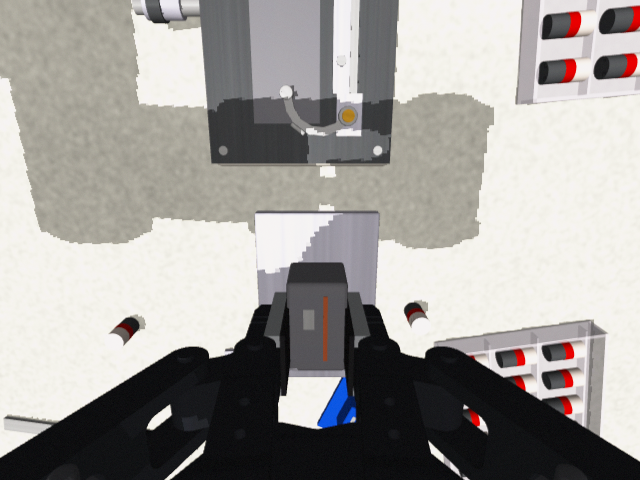

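The stage's -y edge lies at row 163, columns 211 to 390. The fence edge is near column 333, the nose at (286,91), the pin at (348,116), and the front edge of the held slide at row 212, columns 256 to 379.

```bash
python3 - <<'E'
from h import *
c=dict(np.load("w3.npz"));s,R=st()
e=ray(c,[[211,163],[390,163],[203,0],[398,0]],.05)[:,:2]*1000
print(e.round(1).tolist())
d=e[1]-e[0];print("len",np.linalg.norm(d),"yaw x",np.degrees(np.arctan2(d[1],d[0])))
l=e[2]-e[0];q=e[3]-e[1];print("y dirs",np.degrees(np.arctan2(*l[::-1])),np.degrees(np.arctan2(*q[::-1])))
a=np.arctan2(d[1],d[0]);Rm=np.array([[np.cos(a),np.sin(a)],[-np.sin(a),np.cos(a)]])
mid=(e[0]+e[1])/2;cen=mid+Rm.T@[0,85];print("centre",cen)
f=lambda p,z:print(((ray(c,p,z)[:,:2]*1000-cen)@Rm.T).round(1).tolist())
f([[333,5],[333,90],[360,90],[360,5]],.054);f([[286,91],[348,116]],.063)
# held slide
for z in(s["tool_pos"][2]-.005,s["tool_pos"][2]-.009):
  print("slide",np.round(R.inv().apply(ray(c,[[256,212],[379,212]],z)-s["tool_pos"])*1000,1).tolist())
g=cv2.cvtColor(cv2.imread("pics/w3.png"),6);print(g[30,310:370].tolist());print(g[85,310:370].tolist())
E
```

```text
[[506.3, 59.9], [646.2, 44.2], [522.2, 171.3], [658.2, 155.9]]
len 140.70601631236167 yaw x -6.392831823385917
y dirs 81.9214423678598 83.87372350093442
centre [585.72197634 136.55266996]
[[24.2, 23.1], [24.8, -31.9], [44.7, -31.9], [42.9, 23.1]]
[[-9.1, -33.4], [35.6, -50.4]]
slide [[41.6, -23.7, 5.1], [41.7, 24.9, 4.9]]
slide [[40.8, -24.3, 9.1], [40.9, 25.5, 8.9]]
[165, 166, 164, 166, 165, 164, 165, 164, 165, 159, 112, 106, 108, 103, 104, 106, 106, 107, 107, 107, 107, 108, 107, 180, 238, 242, 240, 239, 241, 242, 244, 244, 244, 242, 242, 242, 242, 242, 241, 240, 228, 205, 225, 227, 224, 220, 223, 224, 203, 121, 106, 105, 102, 103, 104, 103, 101, 101, 102, 105]
[170, 171, 169, 169, 169, 168, 170, 170, 169, 158, 113, 110, 109, 109, 109, 110, 108, 108, 110, 111, 113, 113, 143, 240, 244, 243, 241, 242, 243, 244, 244, 244, 244, 243, 243, 243, 243, 242, 242, 183, 223, 226, 228, 226, 222, 225, 226, 154, 114, 111, 108, 106, 107, 107, 105, 102, 106, 108, 107, 104]
```

```bash
sed -i 's/^SX=.*/SX=585.5;SY=136.6;SYAW=-6.45/' h.py; cat >> h.py <<'E'
def where():
    s,R=st();a=np.radians(SYAW);p=s["tool_pos"]*1000;d=p[:2]-[SX,SY]
    M=np.array([[np.cos(a),np.sin(a)],[-np.sin(a),np.cos(a)]])
    print("t %.2f stage TCP"%s["time_s"],(M@d).round(2),"z %.2f"%p[2],"F stage",(M@s["ft_force"][:2]).round(1),round(s["ft_force"][2],1),"w",round(1000*s["gripper_width"],1))
E
python3 -c "
from h import *
where();go(*stage(-6.5,11),110,-6.45)"
```

```text
t 5.62 stage TCP [  13.37 -132.63] z 212.22 F stage [ 0.6 -0. ] -1.4 w 20.3
t 5.62 shift [143.6 -19.7 102.2] rot [-0.17  0.01 -0.03]
```

```bash
python3 -m pendant '[{"slide":[50,-7,25],"delta_rot":[0,0,0]},{"slide":[100,-14,55],"delta_rot":[0,0,0]},{"slide":[143,-19.5,80],"delta_rot":[0,0,0]},{"slide":[143,-19.5,102],"delta_rot":[0,0,0]},{"slide":[143,-19.5,102],"delta_rot":[0,0,0]}]' && python3 -m pendant '[{"slide":[0,0,10],"delta_rot":[0,0,0]},{"slide":[0,0,10],"delta_rot":[0,0,0]},{"slide":[0,0,10],"delta_rot":[0,0,0]}]' && python3 -c "
from h import *
where();go(*stage(-6.5,11),70,-6.45)"
```

```text
time_s: 6.25
tool_pos: [0.5798, 0.1474, 0.1094]
tcp_rot: [0.746, 0.666, -0.002, -0.001]
ft_force: [0.4, -0.7, -0.7]
gripper_width: 0.0198
time_s: 6.62
tool_pos: [0.5819, 0.1479, 0.1023]
tcp_rot: [0.746, 0.666, 0.0, 0.0]
ft_force: [0.5, -0.2, -1.1]
gripper_width: 0.0202
t 6.62 stage TCP [-4.87 10.85] z 102.30 F stage [ 0.5 -0.2] -1.1 w 20.2
t 6.62 shift [ 0.1 -1.7 32.3] rot [ 0.06 -0.02 -0.03]
```

```bash
python3 -m pendant '[{"slide":[0,-1,10],"delta_rot":[0,0,0]},{"slide":[0,-1,20],"delta_rot":[0,0,0]},{"slide":[0,-1,28],"delta_rot":[0,0,0]},{"slide":[0,-1,32],"delta_rot":[0,0,0]},{"slide":[0,-1,32],"delta_rot":[0,0,0]}]' && python3 -m pendant '[{"slide":[0,0,0],"delta_rot":[0,0,0]},{"slide":[0,0,0],"delta_rot":[0,0,0]}]' && python3 -c "
from h import *
where()
cv2.imwrite('pics/s2.png',cv2.resize(r.get_image('scene')[220:380,240:420],None,fx=4,fy=4,interpolation=2));where()"
```

```text
time_s: 7.25
tool_pos: [0.5803, 0.1485, 0.0693]
tcp_rot: [0.746, 0.666, -0.0, -0.0]
ft_force: [-0.2, 0.1, -1.8]
gripper_width: 0.0198
time_s: 7.5
tool_pos: [0.5807, 0.1486, 0.07]
tcp_rot: [0.746, 0.666, 0.0, 0.0]
ft_force: [0.0, 0.3, -1.5]
gripper_width: 0.0198
t 7.50 stage TCP [-6.11 11.37] z 70.03 F stage [-0.   0.3] -1.5 w 19.8
t 7.55 stage TCP [-6.14 11.36] z 69.99 F stage [-0.5  0.8] -1.0 w 20.2
```

View pics/s2.png

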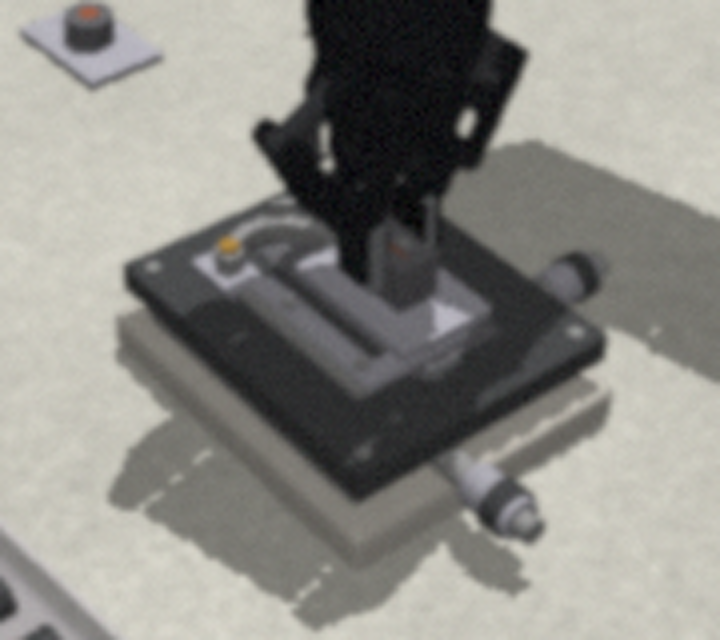

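The slide hangs above the end stop, clear of the fence, with the nose ahead of its -y end. I'll push to -y.

```bash
python3 -m pendant '[{"slide":[-3,0,0],"delta_rot":[0,0,0]},{"slide":[-6,0,0],"delta_rot":[0,0,0]},{"slide":[-9,0,0],"delta_rot":[0,0,0]},{"slide":[-12,0,0],"delta_rot":[0,0,0]},{"slide":[-12,0,0],"delta_rot":[0,0,0]}]' && python3 -c "
from h import *
where()"
```

```text
time_s: 8.18
tool_pos: [0.5782, 0.1372, 0.0694]
tcp_rot: [0.746, 0.666, -0.0, -0.001]
ft_force: [-2.6, 4.6, -0.0]
gripper_width: 0.02
t 8.18 stage TCP [-7.31 -0.24] z 69.42 F stage [-3.1  4.3] -0.0 w 20.0
```

```bash
python3 -m pendant '[{"slide":[-2.5,0,0],"delta_rot":[0,0,0]},{"slide":[-5,0,0],"delta_rot":[0,0,0]},{"slide":[-8,0,0],"delta_rot":[0,0,0]},{"slide":[-8,0,0],"delta_rot":[0,0,0]},{"slide":[-8,0,0],"delta_rot":[0,0,0]}]' && python3 -c "
from h import *
where()
cv2.imwrite('pics/w4.png',r.get_image('wrist')[0:400,120:520]);where()"
```

```text
time_s: 8.8
tool_pos: [0.5769, 0.1297, 0.0693]
tcp_rot: [0.746, 0.666, -0.0, -0.002]
ft_force: [-3.7, 6.1, -1.1]
gripper_width: 0.0197
t 8.80 stage TCP [-7.74 -7.78] z 69.26 F stage [-4.4  5.7] -1.1 w 19.7
t 8.85 stage TCP [-7.73 -7.75] z 69.25 F stage [-4.2  6.2] -0.8 w 19.9
```

View pics/w4.png

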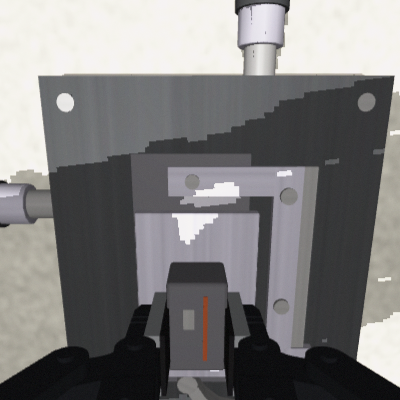

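The slide's end at row 213 is just clear of the end stop, whose face is near row 200. Its right edge at column 257 is some 7 mm short of the fence at column 272, and the nose sits behind the slide at (187,385). I'll lower it.

```bash
python3 -m pendant '[{"slide":[0,0,1.5],"delta_rot":[0,0,0]},{"slide":[0,0,3],"delta_rot":[0,0,0]},{"slide":[0,0,4.5],"delta_rot":[0,0,0]},{"slide":[0,0,5.5],"delta_rot":[0,0,0]},{"slide":[0,0,5.5],"delta_rot":[0,0,0]}]' && python3 -c "
from h import *
where()"
python3 -m pendant '[{"slide":[0,0,1],"delta_rot":[0,0,0]},{"slide":[0,0,1.5],"delta_rot":[0,0,0]},{"slide":[0,0,2],"delta_rot":[0,0,0]},{"slide":[0,0,2],"delta_rot":[0,0,0]}]' && python3 -c "
from h import *
where()"
```

```text
time_s: 9.48
tool_pos: [0.5784, 0.1296, 0.0646]
tcp_rot: [0.746, 0.666, 0.001, -0.0]
ft_force: [-1.1, 5.5, -0.0]
gripper_width: 0.0201
t 9.47 stage TCP [-6.22 -7.72] z 64.59 F stage [-1.7  5.3] -0.0 w 20.1
time_s: 9.98
tool_pos: [0.5787, 0.1296, 0.0627]
tcp_rot: [0.746, 0.666, 0.001, -0.0]
ft_force: [-0.2, 5.9, 2.4]
gripper_width: 0.0199
t 9.97 stage TCP [-5.94 -7.69] z 62.74 F stage [-0.9  5.9] 2.4 w 19.9
```

```bash
python3 -m pendant '[{"slide":[0,0,0.4],"delta_rot":[0,0,0]},{"slide":[0,0,0.7],"delta_rot":[0,0,0]},{"slide":[0,0,1],"delta_rot":[0,0,0]},{"slide":[0,0,1],"delta_rot":[0,0,0]}]' && python3 -c "
from h import *
where()"
python3 -m pendant '[{"slide":[0,0,0.4],"delta_rot":[0,0,0]},{"slide":[0,0,0.7],"delta_rot":[0,0,0]},{"slide":[0,0,1],"delta_rot":[0,0,0]},{"slide":[0,0,1],"delta_rot":[0,0,0]}]' && python3 -c "
from h import *
where()"
```

```text
time_s: 10.48
tool_pos: [0.5789, 0.1296, 0.0619]
tcp_rot: [0.746, 0.666, 0.001, 0.0]
ft_force: [0.1, 5.5, 2.4]
gripper_width: 0.0197
t 10.47 stage TCP [-5.81 -7.7 ] z 61.90 F stage [-0.5  5.5] 2.4 w 19.7
time_s: 10.98
tool_pos: [0.5789, 0.1297, 0.0616]
tcp_rot: [0.746, 0.666, 0.001, 0.0]
ft_force: [-1.1, 5.3, 7.2]
gripper_width: 0.0201
t 10.97 stage TCP [-5.76 -7.65] z 61.56 F stage [-1.7  5.1] 7.2 w 20.1
```

Contact at z 61.6. I'll ease the pressure slightly and slide to the fence.

```bash
python3 -m pendant '[{"slide":[0,0.5,-0.4],"delta_rot":[0,0,0]},{"slide":[0,1.2,-0.4],"delta_rot":[0,0,0]},{"slide":[0,2,-0.4],"delta_rot":[0,0,0]},{"slide":[0,2.8,-0.4],"delta_rot":[0,0,0]},{"slide":[0,2.8,-0.4],"delta_rot":[0,0,0]}]' && python3 -c "
from h import *
where()"
python3 -m pendant '[{"slide":[0,0.4,0],"delta_rot":[0,0,0]},{"slide":[0,0.8,0],"delta_rot":[0,0,0]},{"slide":[0,1.2,0],"delta_rot":[0,0,0]},{"slide":[0,1.2,0],"delta_rot":[0,0,0]}]' && python3 -c "
from h import *
where()"
```

```text
time_s: 11.6
tool_pos: [0.5794, 0.1296, 0.0616]
tcp_rot: [0.746, 0.666, -0.0, -0.002]
ft_force: [-7.9, 7.0, 10.4]
gripper_width: 0.02
t 11.60 stage TCP [-5.3  -7.62] z 61.60 F stage [-8.6  6. ] 10.4 w 20.0
time_s: 12.1
tool_pos: [0.5794, 0.1296, 0.0616]
tcp_rot: [0.746, 0.666, -0.001, -0.002]
ft_force: [-12.6, 6.2, 13.1]
gripper_width: 0.0205
t 12.10 stage TCP [-5.26 -7.62] z 61.61 F stage [-13.2   4.7] 13.1 w 20.5
```

```bash
python3 -m pendant '[{"slide":[0,-0.6,0],"delta_rot":[0,0,0]},{"slide":[0,-1.5,-0.3],"delta_rot":[0,0,0]},{"slide":[0,-1.5,-0.5],"delta_rot":[0,0,0]}]'; python3 - <<'E'
from h import *
where();s=r.read_state();print(s["ft_torque"].round(2))
c=r.calibration("wrist");im=r.get_image("wrist");cv2.imwrite("pics/w5.png",cv2.resize(im[140:400,240:460],None,fx=2.2,fy=2.2,interpolation=2))
np.savez("w5.npz",**{k:np.array(v) for k,v in c.items()});cv2.imwrite("pics/w5full.png",im)
E
```

```text
time_s: 12.48
tool_pos: [0.5794, 0.1296, 0.0616]
tcp_rot: [0.746, 0.666, -0.0, -0.001]
ft_force: [-5.1, 7.0, 5.6]
gripper_width: 0.0198
t 12.47 stage TCP [-5.29 -7.6 ] z 61.65 F stage [-5.8  6.3] 5.6 w 19.8
[ 0.99  1.   -0.25]
```

View pics/w5.png

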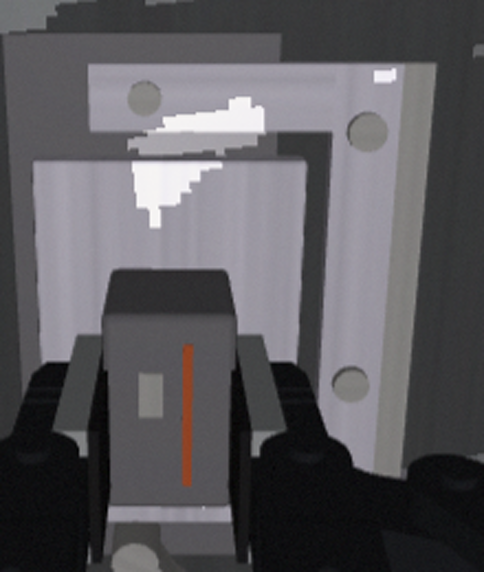

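The view shows a gap of about 4.4 mm still open to the fence (columns 306 and 330), and the end stop about 5 mm ahead. The slide was only stuck by friction under too much downforce. I'll lighten it and move across.

```bash
python3 -m pendant '[{"slide":[0,0,-0.5],"delta_rot":[0,0,0]},{"slide":[0,0,-1],"delta_rot":[0,0,0]},{"slide":[0,0,-1.3],"delta_rot":[0,0,0]},{"slide":[0,0,-1.3],"delta_rot":[0,0,0]}]';python3 -c "
from h import *
where()"
python3 -m pendant '[{"slide":[0,0.5,0],"delta_rot":[0,0,0]},{"slide":[0,1,0],"delta_rot":[0,0,0]},{"slide":[0,1.5,0],"delta_rot":[0,0,0]},{"slide":[0,1.5,0],"delta_rot":[0,0,0]}]';python3 -c "
from h import *
where()"
```

```text
time_s: 13.02
tool_pos: [0.5794, 0.1295, 0.0619]
tcp_rot: [0.746, 0.666, -0.0, -0.002]
ft_force: [-2.5, 6.1, -1.5]
gripper_width: 0.0198
t 13.03 stage TCP [-5.31 -7.73] z 61.87 F stage [-3.2  5.8] -1.5 w 19.8
time_s: 13.52
tool_pos: [0.581, 0.1293, 0.0619]
tcp_rot: [0.746, 0.666, -0.0, -0.002]
ft_force: [-2.0, 6.6, -2.5]
gripper_width: 0.0203
t 13.53 stage TCP [-3.62 -7.72] z 61.90 F stage [-2.8  6.3] -2.5 w 20.3
```

Free again. Continuing to the fence in small steps.

```bash
python3 -m pendant '[{"slide":[0,0.4,0],"delta_rot":[0,0,0]},{"slide":[0,0.8,0],"delta_rot":[0,0,0]},{"slide":[0,1.2,0],"delta_rot":[0,0,0]},{"slide":[0,1.6,0],"delta_rot":[0,0,0]},{"slide":[0,1.6,0],"delta_rot":[0,0,0]}]';python3 -c "
from h import *
where()"
python3 -m pendant '[{"slide":[0,0.3,0],"delta_rot":[0,0,0]},{"slide":[0,0.6,0],"delta_rot":[0,0,0]},{"slide":[0,0.9,0],"delta_rot":[0,0,0]},{"slide":[0,0.9,0],"delta_rot":[0,0,0]}]';python3 -c "
from h import *
where()"
```

```text
time_s: 14.15
tool_pos: [0.5825, 0.1292, 0.0619]
tcp_rot: [0.746, 0.666, -0.0, -0.002]
ft_force: [-3.0, 6.3, -1.5]
gripper_width: 0.0203
t 14.15 stage TCP [-2.16 -7.7 ] z 61.87 F stage [-3.7  5.9] -1.5 w 20.3
time_s: 14.65
tool_pos: [0.5834, 0.1291, 0.0619]
tcp_rot: [0.746, 0.666, -0.0, -0.002]
ft_force: [-2.9, 6.7, -1.6]
gripper_width: 0.0197
t 14.65 stage TCP [-1.19 -7.72] z 61.88 F stage [-3.7  6.3] -1.6 w 19.7
```

```bash
python3 -m pendant '[{"slide":[0,0.3,0],"delta_rot":[0,0,0]},{"slide":[0,0.6,0],"delta_rot":[0,0,0]},{"slide":[0,0.8,0],"delta_rot":[0,0,0]},{"slide":[0,0.8,0],"delta_rot":[0,0,0]}]';python3 -c "
from h import *
where()"
python3 -m pendant '[{"slide":[0,0.2,0],"delta_rot":[0,0,0]},{"slide":[0,0.4,0],"delta_rot":[0,0,0]},{"slide":[0,0.6,0],"delta_rot":[0,0,0]},{"slide":[0,0.6,0],"delta_rot":[0,0,0]}]';python3 -c "
from h import *
where()"
```

```text
time_s: 15.15
tool_pos: [0.5839, 0.129, 0.0618]
tcp_rot: [0.746, 0.666, -0.001, -0.002]
ft_force: [-4.7, 7.3, -0.6]
gripper_width: 0.0199
t 15.15 stage TCP [-0.72 -7.7 ] z 61.85 F stage [-5.5  6.7] -0.6 w 19.9
time_s: 15.65
tool_pos: [0.584, 0.129, 0.0618]
tcp_rot: [0.746, 0.666, -0.001, -0.002]
ft_force: [-6.1, 6.2, 0.9]
gripper_width: 0.0201
t 15.65 stage TCP [-0.67 -7.71] z 61.85 F stage [-6.8  5.5] 0.9 w 20.1
```

Fence touched at TCP x ≈ -0.7. Now I'll ease +y towards the end stop.

```bash
python3 -m pendant '[{"slide":[0.5,-0.1,0],"delta_rot":[0,0,0]},{"slide":[1,-0.1,0],"delta_rot":[0,0,0]},{"slide":[1.5,-0.1,0],"delta_rot":[0,0,0]},{"slide":[2,-0.1,0],"delta_rot":[0,0,0]},{"slide":[2.5,-0.1,0],"delta_rot":[0,0,0]}]';python3 -c "
from h import *
where()"
python3 -m pendant '[{"slide":[0.3,0,0],"delta_rot":[0,0,0]},{"slide":[0.6,0,0],"delta_rot":[0,0,0]},{"slide":[0.9,0,0],"delta_rot":[0,0,0]},{"slide":[1.2,0,0],"delta_rot":[0,0,0]}]';python3 -c "
from h import *
where()"
```

```text
time_s: 16.27
tool_pos: [0.5842, 0.1304, 0.0617]
tcp_rot: [0.746, 0.666, -0.002, -0.002]
ft_force: [-5.4, 2.1, 0.5]
gripper_width: 0.0203
t 16.27 stage TCP [-0.61 -6.31] z 61.73 F stage [-5.6  1.5] 0.5 w 20.3
time_s: 16.77
tool_pos: [0.5843, 0.1312, 0.0617]
tcp_rot: [0.746, 0.666, -0.002, -0.001]
ft_force: [-5.9, -0.4, -0.6]
gripper_width: 0.0199
t 16.77 stage TCP [-0.62 -5.52] z 61.71 F stage [-5.8 -1.1] -0.6 w 19.9
```

```bash
python3 -m pendant '[{"slide":[0.3,0,0],"delta_rot":[0,0,0]},{"slide":[0.6,0,0],"delta_rot":[0,0,0]},{"slide":[0.9,0,0],"delta_rot":[0,0,0]},{"slide":[1.2,0,0],"delta_rot":[0,0,0]},{"slide":[1.2,0,0],"delta_rot":[0,0,0]}]';python3 -c "
from h import *
where()"
python3 -m pendant '[{"slide":[0.3,0,0],"delta_rot":[0,0,0]},{"slide":[0.6,0,0],"delta_rot":[0,0,0]},{"slide":[0.8,0,0],"delta_rot":[0,0,0]},{"slide":[0.8,0,0],"delta_rot":[0,0,0]}]';python3 -c "
from h import *
where()"
```

```text
time_s: 17.4
tool_pos: [0.5844, 0.1319, 0.0617]
tcp_rot: [0.746, 0.666, -0.002, -0.001]
ft_force: [-6.7, -1.7, 0.5]
gripper_width: 0.0198
t 17.40 stage TCP [-0.6  -4.81] z 61.71 F stage [-6.4 -2.4] 0.5 w 19.8
time_s: 17.9
tool_pos: [0.5844, 0.1323, 0.0617]
tcp_rot: [0.746, 0.666, -0.003, -0.001]
ft_force: [-7.7, -3.0, 1.3]
gripper_width: 0.02
t 17.90 stage TCP [-0.6  -4.41] z 61.71 F stage [-7.3 -3.9] 1.3 w 20.0
```

```bash
python3 -m pendant '[{"slide":[0,-0.3,-0.1],"delta_rot":[0,0,0]},{"slide":[0.2,-0.6,-0.2],"delta_rot":[0,0,0]},{"slide":[0.4,-0.6,-0.2],"delta_rot":[0,0,0]},{"slide":[0.6,-0.6,-0.2],"delta_rot":[0,0,0]},{"slide":[0.6,-0.6,-0.2],"delta_rot":[0,0,0]}]';python3 -c "
from h import *
where()"
python3 -m pendant '[{"slide":[0.3,0,0],"delta_rot":[0,0,0]},{"slide":[0.6,0,0],"delta_rot":[0,0,0]},{"slide":[0.8,0,0],"delta_rot":[0,0,0]},{"slide":[0.8,0,0],"delta_rot":[0,0,0]}]';python3 -c "
from h import *
where()
cv2.imwrite('pics/w6.png',cv2.resize(r.get_image('wrist')[140:400,240:460],None,fx=2.2,fy=2.2,interpolation=2))"
```

```text
time_s: 18.52
tool_pos: [0.5846, 0.1337, 0.0619]
tcp_rot: [0.746, 0.666, -0.002, -0.001]
ft_force: [-5.7, -0.6, -1.9]
gripper_width: 0.0202
t 18.52 stage TCP [-0.59 -2.94] z 61.88 F stage [-5.6 -1.2] -1.9 w 20.2
time_s: 19.02
tool_pos: [0.5846, 0.1342, 0.0619]
tcp_rot: [0.746, 0.666, -0.002, -0.001]
ft_force: [-5.3, -2.0, -1.0]
gripper_width: 0.02
t 19.02 stage TCP [-0.59 -2.47] z 61.89 F stage [-5.1 -2.6] -1.0 w 20.0
```

View pics/w6.png

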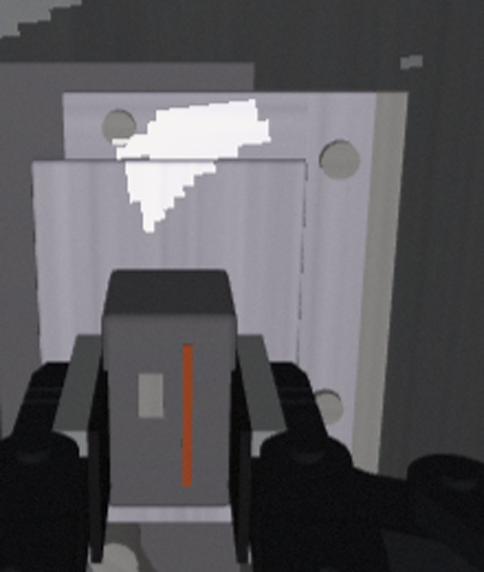

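The slide appears flush with the fence, and its end (row 160) is at the stop face (row ~161). One more nudge to confirm, then I'll set it down.

```bash
python3 -m pendant '[{"slide":[0.3,0,0],"delta_rot":[0,0,0]},{"slide":[0.6,0,0],"delta_rot":[0,0,0]},{"slide":[0.8,0,0],"delta_rot":[0,0,0]},{"slide":[0.8,0,0],"delta_rot":[0,0,0]}]';python3 -c "
from h import *
where()"
python3 -m pendant '[{"slide":[0,0,0.3],"delta_rot":[0,0,0]},{"slide":[-0.2,0,0.6],"delta_rot":[0,0,0]},{"slide":[-0.2,0,0.6],"delta_rot":[0,0,0]}]';python3 -c "
from h import *
where()"
```

```text
time_s: 19.58
tool_pos: [0.5846, 0.1343, 0.0619]
tcp_rot: [0.746, 0.666, -0.002, -0.001]
ft_force: [-6.6, -6.0, -0.2]
gripper_width: 0.0199
t 19.57 stage TCP [-0.58 -2.42] z 61.91 F stage [-5.9 -6.7] -0.2 w 19.9
time_s: 19.95
tool_pos: [0.5846, 0.1342, 0.0618]
tcp_rot: [0.746, 0.666, -0.002, -0.001]
ft_force: [-8.2, -5.0, 2.9]
gripper_width: 0.0199
t 19.95 stage TCP [-0.6  -2.45] z 61.83 F stage [-7.6 -5.9] 2.9 w 19.9
```

```bash
python3 -m pendant '[{"slide":[-0.3,-0.3,0],"delta_rot":[0,0,0]},{"slide":[-0.6,-0.6,-0.1],"delta_rot":[0,0,0]},{"slide":[-0.6,-0.6,-0.1],"delta_rot":[0,0,0]}]' - 25;python3 -c "
from h import *
where()"
python3 -m pendant '[{"slide":[0,0,0],"delta_rot":[0,0,0]},{"slide":[0,0,0],"delta_rot":[0,0,0]},{"slide":[0,0,0],"delta_rot":[0,0,0]},{"slide":[0,0,0],"delta_rot":[0,0,0]}]' 38;python3 -c "
from h import *
where()"
```

```text
time_s: 20.32
tool_pos: [0.5846, 0.1342, 0.0618]
tcp_rot: [0.746, 0.666, -0.001, -0.0]
ft_force: [-5.0, -3.5, 0.3]
gripper_width: 0.0202
t 20.32 stage TCP [-0.61 -2.46] z 61.85 F stage [-4.6 -4.1] 0.3 w 20.2
time_s: 20.82
tool_pos: [0.5859, 0.1351, 0.0623]
tcp_rot: [0.746, 0.666, 0.0, 0.0]
ft_force: [-0.1, 0.9, 0.2]
gripper_width: 0.0379
t 20.82 stage TCP [ 0.55 -1.48] z 62.27 F stage [-0.2  0.8] 0.2 w 37.9
```

Released cleanly. I'll rise straight up and look.

```bash
python3 -m pendant '[{"slide":[0,0,-8],"delta_rot":[0,0,0]},{"slide":[0,0,-30],"delta_rot":[0,0,0]},{"slide":[0,0,-70],"delta_rot":[0,0,0]},{"slide":[-40,0,-110],"delta_rot":[0,0,0]},{"slide":[-80,0,-130],"delta_rot":[0,0,0]}]'; python3 -m pendant '[{"slide":[0,0,0],"delta_rot":[0,0,0]},{"slide":[0,0,0],"delta_rot":[0,0,0]}]' >/dev/null; python3 - <<'E'
from h import *
where();c=r.calibration("wrist");im=r.get_image("wrist")
np.savez("w7.npz",**{k:np.array(v) for k,v in c.items()});cv2.imwrite("pics/w7full.png",im)
p=proj(c,[[*np.array(stage(0,0))/1000,.05]])[0].astype(int);print(p)
y0=max(0,p[1]-110);x0=max(0,p[0]-120);print(x0,y0)
cv2.imwrite("pics/w7.png",cv2.resize(im[y0:y0+220,x0:x0+240],None,fx=2.5,fy=2.5,interpolation=2))
E
```

```text
time_s: 21.45
tool_pos: [0.5774, 0.055, 0.1952]
tcp_rot: [0.745, 0.667, 0.002, 0.002]
ft_force: [-0.2, 0.1, -0.4]
gripper_width: 0.0379
t 21.70 stage TCP [ 8.000e-02 -8.132e+01] z 192.07 F stage [0.  0.4] -0.1 w 37.9
[316 116]
196 6
```

View pics/w7.png

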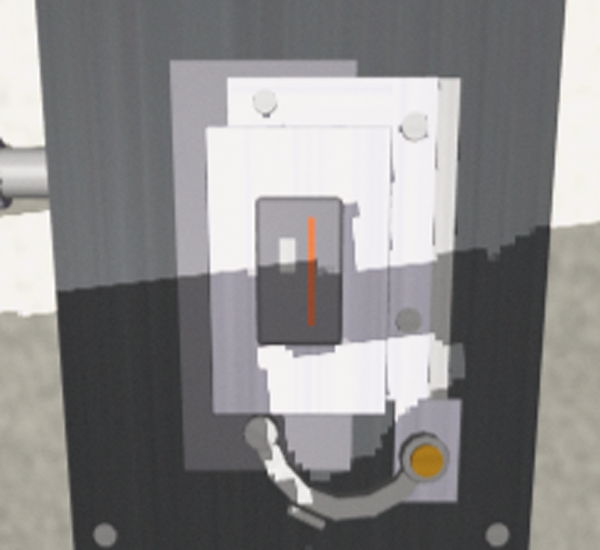

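The slide is flush along the fence (column ~388), its end meets the stop (row ~127), and the nose presses on its other end at (262,435). Handing in.

```bash
python3 -c "
from h import *
where();r.close_job()"
```

```text
t 21.75 stage TCP [-8.000e-02 -8.095e+01] z 191.63 F stage [-0.6  0.6] -0.2 w 37.8
the job is handed in; nothing more can be done
```

The slide with the rectangular block is loaded in the holder, and I handed the job in at 21.8 s; no verdict is reported.

**What I did:**
- I gripped the slide across its block and used its end to draw the arm back about 5 mm past the loaded position, at roughly 6 N.
- I lowered it until it touched the plate, slid it to the fence, and eased it slowly against the end stop. I took the load off before opening the fingers.

**Last checks:**
- **Seating:** the final wrist picture shows the slide flat, flush along the fence and with its end at the stop. The nose presses on its other end.
- **End stop:** a 0.8 mm nudge moved the slide only 0.05 mm, so it was firmly against the stop.
- **Gripper:** it is clear of everything, reading about zero force.
- **Not measured:** I could not read the arm's joint value or the contact forces directly. They are inferred from tool position and wrist force. I took no last overall picture of the bench, so the bystanders were not re-checked.

**What did not go as planned:**
- **Stuck before the fence:** on the first slide across, the slide stuck on the plate about 4 mm short of the fence. Wrist force reached about 13 N sideways and 13 N down. I backed off, lightened the pressure and repeated the move.
- **Camera disagreement:** the top and wrist cameras disagreed by 4–5 mm in x. I used the wrist camera, and the fence by touch came within about 1 mm of it.

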